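Click the row counter round to the blue tooth

ROBOT

A 6-joint arm with a two-finger parallel gripper is mounted at the origin on the work surface. World frame = base frame: x ahead of the robot, y to its left, z up, the work surface at z = 0. Lengths are in m, angles in rad, forces in N, time in s.
With the tool pointing down it reaches from about 0.3 to 0.875 m from the base axis. Payload 4.2 kg.
Tool frame: the origin (TCP) lies midway between the tips of the shut fingers; the grasp point (between the pads) lies 19 mm behind it; z points along the fingers, y is the direction in which the jaws open and shut (so a half turn about z gives the same grasp; the last joint's range is limited). The gripper opens to 85 mm and grips with 20 to 120 N. Pads are 22 mm wide; open, the fingers measure 114 mm over their backs; the gripper's body (76 mm by 85 mm) begins 54 mm behind the grasp point. The pads swing forward as they close: fully open they stand 13 mm farther back than shut.
Start: joints at [1.101, 0.32, 1.565, -0, 1.257, -0.02], TCP at [0.25, 0.518, 0.231] pointing down, gripper open.
Joint ranges: [-3.11, 3.11], [-0.84, 2.01], [0.21, 2.61], [-1.34, 4.49], [0.05, 2.63], [-2.56, 2.56]. Speed limits (rad/s): [2.57, 2.57, 3.14, 3.14, 3.14, 3.14].

INTERFACE

Orientations are given as a unit quaternion [w, x, y, z].
In Python, from station import env gives the robot as it stands.
- The arm moves only by the shell command python3 -m jog 'ROWS'. ROWS is JSON, a list of rows, each an object of numbers: "tx", "ty", "tz": the shift along the tool's x, y, z in cm; "wx", "wy", "wz": the turn, a rotation vector about the tool's x, y, z in rad; "claw": the opening, from 0 (shut) to 1 (fully open). A call has 1 to 10 rows; each row shifts and turns the commanded pose from where the row before left it, along the tool's axes as they then stand; what a row does not reach is not made up. A row lasts 1/8 s, in which the tool goes at most 62.5 mm and 10.7 degrees, less where a joint would pass 70% of its speed; a pose out of reach is approached as far as the arm can. A call with a gripper value outside its range is refused whole. The fingers move at their own pace and stop on an object; the grip force is fixed at half the most. Time passes only in rows, so rows that do not move let the fingers close. It gives the time, the measured TCP pose, the force and the opening at its end, in the units of the state.
- env.read_state(): the state, without advancing time (a new reading comes with each control period).
- env.snapshot(name): name is "scene" or "top"; returns a dict with "frame" (480x640x3 uint8, blue, green, red), "intrinsics" (3x3 intrinsics, pixels), "dist" ([k1, k2, p1, p2, k3] as OpenCV has them; the pictures are not rectified), "camera_from_world" (4x4, takes a point from world to camera coordinates). Camera axes: x right, y up, looking along -z (the intrinsics and any distortion apply to the point x, -y, -z); pixel columns grow to the right and rows downward; lengths in m; the calibration is good to about 2 mm. A picture is of the moment at which its call begins. There is no depth.
- env.hand_in(): hands the job in, once; it reports no verdict.
The state is a dict: "time_s": time; "joint_pos": joint angles; "qd": joint speeds; "joint_efforts": joint torques, N m; "tool_pos": TCP position; "orientation": TCP orientation; "ft_force": force on the tool from outside, world axes, zero at the start; "torque": the same for the moment, N m; "width": opening from 0.0 (shut) to 1.0 (fully open).
Only numpy, scipy, OpenCV 4.12 (cv2) and the standard library are available. Lean on these libraries where they do the work, as an engineer would, in place of code of your own. Each camera call takes 0.05 s, during which the arm holds its last target. There are 200 camera calls.

TASK

Keep the gluing bench's tally up to date: with a fingertip, flick the teeth of the row counter's wheel clockwise (seen from above), click by click, until its blue tooth comes to rest at the yellow pointer. Let the wheel settle in the click just before blue, then give it exactly one last click, and do not run past. Only push the wheel, gently: do not pinch it, and leave the wooden corners, the slat and the glue dish where they are.

Things in the scene. Friction and masses are not known exactly. Their poses are not given: they have to be found in the camera images.
- counter: row counter screwed to the bench: aluminium plate 12 mm thick, 110 mm wide (y), from x -115 to +100 mm, under a flat toothed wheel that turns on a vertical axis through this origin (on the bench surface, z up). The wheel rests with teeth at the counter's -x and every 60 degrees from it, its gaps centred at +-30, +-90 and +-150 degrees from +x.
- wheel (a joint): wheel angle, rad, grows clockwise from above; 0 = blue tooth at the pointer. A click is 1.047 rad (60 degrees). A sprung roller draws the let-go wheel to the nearest whole click and stops it there; the tip-over is half-way; a tooth takes about 4 N. Starts two to four clicks short of blue (-4.19, -3.14 or -2.09; rarely balanced half-way between).
- wheel_hub (a point): top of the wheel's steel cap, on its axis, 51 mm above the bench. White hub disc: radius 38 mm, top at 45 mm. Six radial bar teeth every 60 degrees, one blue, five white: 10 mm wide, reaching 70 mm from the axis, 30 to 50 mm above the bench. Gaps are open, 46 mm wide at 56 mm from the axis, so closed fingertips fit in; a six-lobed cam of radius 44 mm lies below, top at 29 mm.
- click_block (a point): the spring roller's black housing, centre of its top, on the counter's +x side 82 mm from the axis, 28 mm above the bench: lower than the teeth, which pass over it
- blue_tip (a point): middle of the outer end of the blue tooth, 70 mm from the wheel's axis, 40 mm above the bench; it turns with the wheel
- pointer_tip (a point): tip of the yellow pointer on the counter's -x side, 75 mm from the wheel's axis, 45 mm above the bench. The pointer is a cone 30 mm long, up to 22 mm thick, on a black post; its thick end is 105 mm from the axis, its top 56 mm above the bench
- corner_a: loose glued wooden corner: two upright slats 6 mm thick, 30 mm high, about 46 mm long, joined at a right angle (L seen from above). A bystander: leave it alone. Origin: on the bench within the L, z up; the slats reach up to 40 mm from it.
- corner_b: loose glued wooden corner: two upright slats 6 mm thick, 30 mm high, about 46 mm long, joined at a right angle (L seen from above). A bystander: leave it alone. Origin: on the bench within the L, z up; the slats reach up to 40 mm from it.
- slat: loose dark wooden slat lying flat, 50 x 18 x 8 mm, 15 g. A bystander: leave it alone. Origin: centre of its underside, x along its length.
- glue_dish: round red dish (60 mm across) of set white glue, standing on a brown block 62 x 56 mm, 38 mm high together, loose. A bystander: leave it alone. Origin: centre of the block's underside, z up.
Things that resemble listed ones, but are neither listed nor needed, are in the scene too. Of the things shaped like the counter, the aluminium one is meant.

How it is judged:
By the outcome, as a careful person would: the job done as asked, in the order asked, and still so for the second after the job is handed in, with the robot touching nothing.
It also fails if it takes over 64 s, if anything falls off the work surface, if the arm or the gripper's body presses on something with over 40 N, if the wrist force passes 120 N, or if a joint passes its speed limit or range.

## Working session

There is one attempt and no reset: what is moved stays moved. The work goes in short steps, Python scripts to look and compute and a shell command to move; the robot and the scene stay as the last step left them, time stands still between calls to the robot, and variables do not carry over. Pictures are saved under pics/ and viewed, about 8 in all and at most 12, crops included, and the job is handed in when it is done.

```bash
mkdir -p pics; ls
cat > h.py <<'E'
import numpy as np, cv2
from station import env
def snap(n):
    return env.snapshot(n)
def ray(s,u,v):
    K=np.array(s["intrinsics"]);d=np.array(s["dist"]);T=np.array(s["camera_from_world"])
    p=cv2.undistortPoints(np.array([[[u,v]]],float),K,d)[0,0]
    R=T[:3,:3];c=-R.T@T[:3,3]
    return c,R.T@np.array([p[0],-p[1],-1.])
def plane(s,u,v,z):
    c,r=ray(s,u,v);return c+r*(z-c[2])/r[2]
def proj(s,P):
    T=np.array(s["camera_from_world"]);q=T[:3,:3]@np.array(P,float)+T[:3,3]
    q=np.array([q[0],-q[1],-q[2]])
    return cv2.projectPoints(q.reshape(1,1,3),np.zeros(3),np.zeros(3),np.array(s["intrinsics"]),np.array(s["dist"]))[0].ravel()
E
python3 - <<'E'
from h import *
for n in("top","scene"):
    s=snap(n);cv2.imwrite(f"pics/{n}0.png",s["frame"])
    T=np.array(s["camera_from_world"]);print(n,-T[:3,:3].T@T[:3,3])
print(env.read_state())
E
```

```text
pics
top [0.43244137 0.05084628 0.90016699]
scene [ 0.81019703 -0.33093318  0.75392741]
{'time_s': 0.1, 'joint_pos': array([ 1.10099143e+00,  3.20207788e-01,  1.56554401e+00, -6.50408461e-06,
        1.25739505e+00, -2.00074227e-02]), 'qd': array([ 3.49024744e-04, -1.91201634e-03, -2.76950165e-03,  1.15081761e-03,
        8.42191700e-04,  2.02006961e-05]), 'joint_efforts': array([ 9.78311400e-04, -4.16407764e+01, -2.34704232e+01, -1.06196073e-04,
        4.70090657e-03, -1.23649392e-05]), 'tool_pos': array([0.24981466, 0.51742998, 0.23058298]), 'orientation': array([-1.85418202e-04,  2.23006602e-01,  9.74816625e-01, -7.54657292e-04]), 'ft_force': array([ 2.96768935e-01, -6.28133262e-04, -6.62762433e-01]), 'torque': array([ 0.07593129,  0.03084121, -0.03175677]), 'width': 0.9993994336471074}
```

View pics/top0.png

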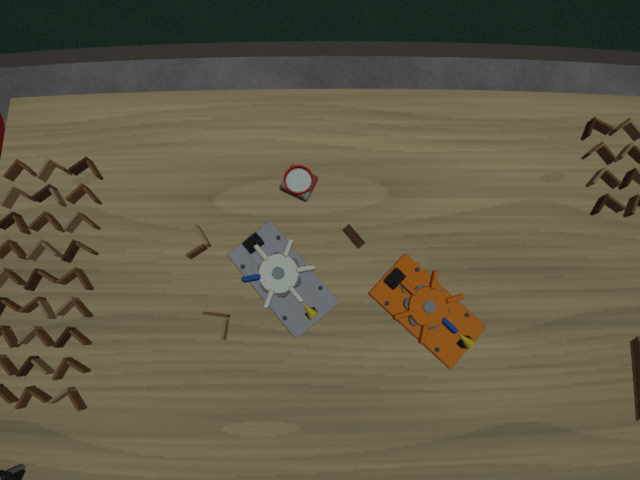

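View pics/scene0.png

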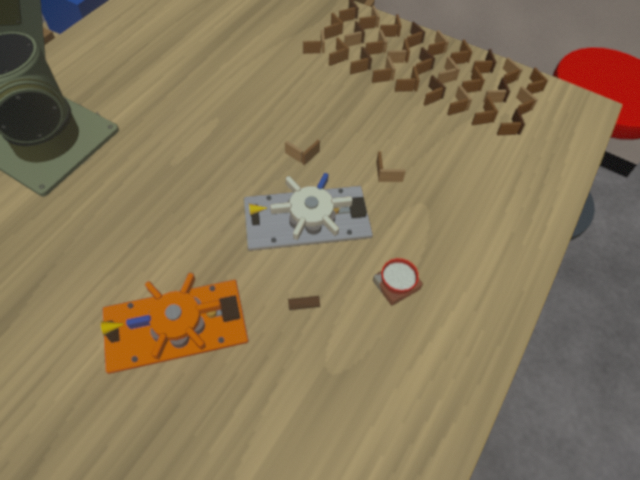

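The candidates in the top view are the aluminium counter with the white wheel, hub at (278,272), blue tooth (251,278) and pointer (311,312), and the orange lookalike at (430,307). I choose the aluminium one. Next I measure it and check it in a crop.

```bash
cat > m.py <<'E'
from h import *
def blob(m,c,R):
    m=m.astype(np.uint8);k=np.zeros_like(m);cv2.circle(k,c,R,1,-1);m=m&k
    n,l,st,ce=cv2.connectedComponentsWithStats(m);i=1+np.argmax(st[1:,4]);return ce[i],l==i
def cfg(n):return {"top":((281,276),58),"scene":((312,207),72)}[n]
def blue(s,n):
    hsv=cv2.cvtColor(s["frame"],cv2.COLOR_BGR2HSV);return blob((hsv[...,0]>95)&(hsv[...,0]<130)&(hsv[...,1]>130)&(hsv[...,2]>60),*cfg(n))[0]
def yellow(s,n):
    hsv=cv2.cvtColor(s["frame"],cv2.COLOR_BGR2HSV);return blob((hsv[...,0]>20)&(hsv[...,0]<35)&(hsv[...,1]>180)&(hsv[...,2]>90),*cfg(n))
def wheel(hub,yaw,n="top",s=None):
    s=s or snap(n);b=plane(s,*blue(s,n),.050);d=b-hub
    a=np.degrees(np.arctan2(d[1],d[0]))
    return -((a-(yaw+180)+60)%360-60), np.hypot(*d[:2])
E
python3 - <<'E'
from m import *
for n,(hu,hv) in (("top",(278,272)),("scene",(312,203))):
    s=snap(n);f=s["frame"]
    # hub cap: darker grey disc
    x0,y0=hu-14,hv-14;g=cv2.cvtColor(f,cv2.COLOR_BGR2GRAY)[y0:y0+28,x0:x0+28]
    w=cv2.threshold(g,0,255,cv2.THRESH_BINARY_INV+cv2.THRESH_OTSU)[1]
    nn,l,st,ce=cv2.connectedComponentsWithStats(w);i=l[14,14];c=ce[i]+[x0,y0]
    H=plane(s,*c,.051);y,ym=yellow(s,n);Y=plane(s,*y,.045)
    pts=np.argwhere(ym)[:,::-1]
    P=np.array([plane(s,*p,.045) for p in pts]);r=np.hypot(*(P-H)[:,:2].T)
    b=plane(s,*blue(s,n),.05)
    d=Y-H;yaw=np.degrees(np.arctan2(-d[1],-d[0]))
    print(n,"hubpx",c,i,st[i],"hub",H.round(4),"ptr c",Y.round(4),"r",np.hypot(*d[:2]),"rmin/max",r.min(),r.max(),"yaw",yaw,"blue",b.round(4),"wheel",wheel(H,yaw,n,s))
    cv2.imwrite(f"pics/crop_{n}.png",cv2.resize(f[hv-80:hv+80,hu-90:hu+90],None,fx=3.5,fy=3.5))
    # plate corners check
    hsv=cv2.cvtColor(f,cv2.COLOR_BGR2HSV)
    m=((hsv[...,1]<45)&(hsv[...,2]>70)).astype(np.uint8);nn,l,st,ce=cv2.connectedComponentsWithStats(m)
    i=l[hv+10,hu+3]
    if i:
        q=np.array([plane(s,*p,.012)[:2] for p in np.argwhere(cv2.morphologyEx((l==i).astype(np.uint8),cv2.MORPH_CLOSE,np.ones((9,9))))[:,::-1]],np.float32)
        print("plate",cv2.minAreaRect(q))
E
```

```text
top hubpx [277.64885496 272.66412214] 3 [  7   8  14  14 131] hub [0.5403 0.1244 0.051 ] ptr c [0.4676 0.0632 0.045 ] r 0.09502728626365389 rmin/max 0.08020604948616437 0.10372456555889974 yaw 40.09151142427581 blue [0.531  0.1752 0.05  ] wheel (np.float64(-240.28111608845035), np.float64(0.051623002098054226))
plate ((0.5352783799171448, 0.11866357177495956), (0.21464957296848297, 0.1269826889038086), 39.66109848022461)
scene hubpx [311.1  202.22] 2 [  6   7  15  13 150] hub [0.5426 0.119  0.051 ] ptr c [0.4676 0.0605 0.045 ] r 0.09503787294997261 rmin/max 0.08300000350097748 0.10198601754246742 yaw 37.92038356140014 blue [0.5341 0.1702 0.05  ] wheel (np.float64(-241.48307705929864), np.float64(0.05197455225432885))
plate ((0.5245423316955566, 0.12874336540699005), (0.21342265605926514, 0.15133331716060638), 39.78546142578125)
```

View pics/crop_top.png

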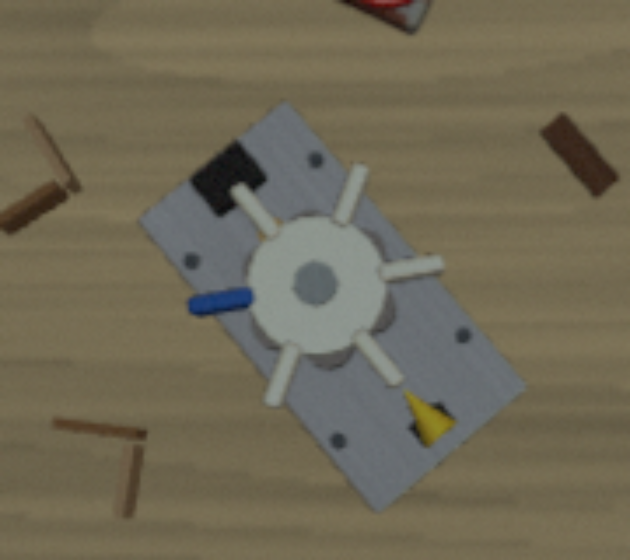

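The crop shows the aluminium counter. Blue is at left (220,300), the pointer at (425,410), and four clicks are missing (-240°). The two views put the hub at about (0.541, 0.122) with yaw 39.5°. I'll push the tooth at local -60° along a chord on the free -y side, with the tool's y axis along the tangent.

```bash
cat > go.py <<'E'
import sys
from h import *
from scipy.spatial.transform import Rotation as Ro
hub=np.array([.541,.122]);a=np.radians(39.5-60);r=np.array([np.cos(a),np.sin(a)]);t=np.array([r[1],-r[0]])
def rep():
    "chord coordinates of TCP (cm): along push t, radial; and remaining turn"
    s=env.read_state();p=s["tool_pos"];q=s["orientation"]
    R=Ro.from_quat(q[[1,2,3,0]]).as_matrix();y=np.degrees(np.arctan2(R[1,1],R[0,1]))
    d=p[:2]-hub
    print("t=%.2f s=%.2fcm r=%.2fcm z=%.2fcm yangle=%.1f (want %.1f) tilt=%.3f F=%s w=%.2f"%(s["time_s"],100*d@t,100*d@r,100*p[2],y,np.degrees(a)+90,R[2,2],s["ft_force"].round(1),s["width"]))
if __name__=="__main__":rep()
E
python3 -m jog '[{"wz":-0.0925,"claw":0},{"tx":-4.7,"ty":-2.4,"claw":0},{"tx":-4.7,"ty":-2.4},{"tx":-4.7,"ty":-2.4},{"tx":-4.7,"ty":-2.4},{"tx":-4.7,"ty":-2.4},{"tx":-4.7,"ty":-2.4},{"tx":-4.7,"ty":-2.4},{"tx":-4.7,"ty":-2.4},{"tz":0}]'; python3 go.py
```

```text
t=0.20 s=-26.86cm r=-41.12cm z=23.08cm yangle=64.2 (want 69.5) tilt=-1.000 F=[-0.2  0.5 -0.5] w=1.00$[0]: bad value
```

```bash
python3 -m jog '[{"tx":0,"ty":0,"tz":0,"wx":0,"wy":0,"wz":-0.09,"claw":0}]'; echo; python3 -m jog '[{"tx":0.0,"claw":0.0}]';echo; python3 -m jog --help | head -30; python3 go.py
```

```text
time_s: 0.32
tool_pos: [0.2499, 0.5177, 0.231]
orientation: [-0.0, 0.178, 0.984, -0.0]
ft_force: [1.0, 0.2, -0.2]
width: 0.814


t=0.33 s=-26.87cm r=-41.12cm z=23.10cm yangle=69.5 (want 69.5) tilt=-1.000 F=[ 1.   0.2 -0.2] w=0.81$[0]: bad value
invalid input: not JSON, or not a number
```

Every row needs all seven keys.

```bash
python3 -m jog '[{"tx":-4.7,"ty":-2.4,"tz":0,"wx":0,"wy":0,"wz":0,"claw":0},{"tx":-4.7,"ty":-2.4,"tz":0,"wx":0,"wy":0,"wz":0,"claw":0},{"tx":-4.7,"ty":-2.4,"tz":0,"wx":0,"wy":0,"wz":0,"claw":0},{"tx":-4.7,"ty":-2.4,"tz":0,"wx":0,"wy":0,"wz":0,"claw":0},{"tx":-4.7,"ty":-2.4,"tz":0,"wx":0,"wy":0,"wz":0,"claw":0},{"tx":-4.7,"ty":-2.4,"tz":0,"wx":0,"wy":0,"wz":0,"claw":0},{"tx":-4.7,"ty":-2.4,"tz":0,"wx":0,"wy":0,"wz":0,"claw":0},{"tx":-4.7,"ty":-2.4,"tz":0,"wx":0,"wy":0,"wz":0,"claw":0},{"tx":0,"ty":0,"tz":0,"wx":0,"wy":0,"wz":0,"claw":0}]'; python3 go.py
```

```text
time_s: 1.45
tool_pos: [0.5362, 0.2031, 0.2308]
orientation: [0.0, 0.181, 0.983, -0.0]
ft_force: [0.5, 1.1, 0.5]
width: 0.005
t=1.45 s=-7.43cm r=-3.29cm z=23.08cm yangle=69.1 (want 69.5) tilt=-1.000 F=[0.5 1.1 0.5] w=0.00
```

```bash
python3 -m jog '[{"tx":-3,"ty":-1.4,"tz":0,"wx":0,"wy":0,"wz":0,"claw":0},{"tx":-3,"ty":-1.4,"tz":0,"wx":0,"wy":0,"wz":0,"claw":0},{"tx":-3,"ty":-1.4,"tz":0,"wx":0,"wy":0,"wz":0,"claw":0},{"tx":0,"ty":0,"tz":4.5,"wx":0,"wy":0,"wz":0,"claw":0},{"tx":0,"ty":0,"tz":4.5,"wx":0,"wy":0,"wz":0,"claw":0},{"tx":0,"ty":0,"tz":4,"wx":0,"wy":0,"wz":0,"claw":0},{"tx":0,"ty":0,"tz":0,"wx":0,"wy":0,"wz":0,"claw":0}]'; python3 go.py
python3 - <<'E'
from m import *
s=snap("scene")["frame"][110:290,220:420];t=snap("top")["frame"][200:350,190:360]
cv2.imwrite("pics/hover.png",np.hstack([cv2.resize(s,(440,400)),cv2.resize(t,(360,400))]))
E
```

```text
time_s: 2.33
tool_pos: [0.6009, 0.1351, 0.0982]
orientation: [-0.004, 0.179, 0.984, -0.001]
ft_force: [0.1, 1.2, 0.1]
width: -0.002
t=2.33 s=-3.33cm r=5.15cm z=9.82cm yangle=69.4 (want 69.5) tilt=-1.000 F=[0.1 1.2 0.1] w=-0.00
```

View pics/hover.png

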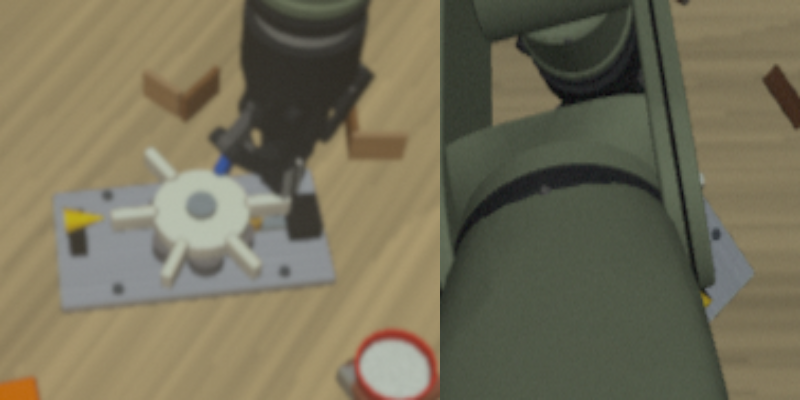

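```bash
python3 -m jog '[{"tx":-0.5,"ty":0.1,"tz":0,"wx":0,"wy":0,"wz":0,"claw":0},{"tx":0,"ty":0,"tz":2,"wx":0,"wy":0,"wz":0,"claw":0},{"tx":0,"ty":0,"tz":2,"wx":0,"wy":0,"wz":0,"claw":0},{"tx":0,"ty":0,"tz":1,"wx":0,"wy":0,"wz":0,"claw":0},{"tx":0,"ty":0,"tz":1,"wx":0,"wy":0,"wz":0,"claw":0},{"tx":0,"ty":0,"tz":0,"wx":0,"wy":0,"wz":0,"claw":0}]'; python3 go.py
python3 - <<'E'
from m import *
s=snap("scene");print(wheel(np.array([.5426,.119,.05]),39.5,"scene",s))
cv2.imwrite("pics/down.png",cv2.resize(s["frame"][140:260,230:390],None,fx=3.5,fy=3.5))
E
```

```text
time_s: 3.18
tool_pos: [0.6088, 0.1339, 0.0412]
orientation: [-0.0, 0.179, 0.984, -0.0]
ft_force: [0.0, 0.3, 0.6]
width: -0.003
t=3.17 s=-3.49cm r=5.94cm z=4.12cm yangle=69.4 (want 69.5) tilt=-1.000 F=[0.  0.3 0.6] w=-0.00
(np.float64(-239.6887154512637), np.float64(0.05147750235316708))
```

View pics/down.png

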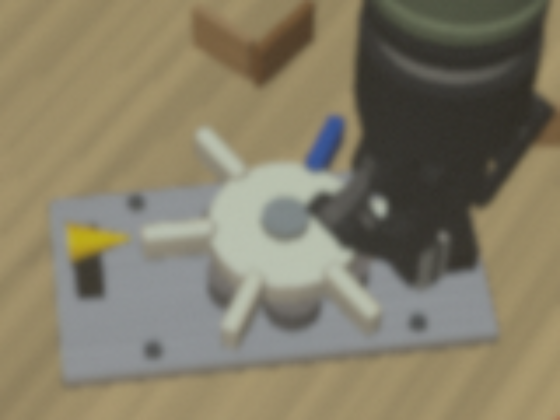

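The fingertip is in the gap, with the tooth to be pushed at (355,290). I push it slowly along the chord.

```bash
python3 -m jog '[{"tx":0.2,"ty":0,"tz":0.4,"wx":0,"wy":0,"wz":0,"claw":0},{"tx":0,"ty":-0.6,"tz":0,"wx":0,"wy":0,"wz":0,"claw":0},{"tx":0,"ty":-0.6,"tz":0,"wx":0,"wy":0,"wz":0,"claw":0},{"tx":0,"ty":-0.6,"tz":0,"wx":0,"wy":0,"wz":0,"claw":0},{"tx":0,"ty":-0.6,"tz":0,"wx":0,"wy":0,"wz":0,"claw":0},{"tx":0,"ty":-0.5,"tz":0,"wx":0,"wy":0,"wz":0,"claw":0},{"tx":0,"ty":0,"tz":0,"wx":0,"wy":0,"wz":0,"claw":0}]'; python3 go.py
cat > w.py <<'E'
from m import *
print(wheel(np.array([.5426,.119,.05]),39.5,"scene"))
E
python3 w.py
```

```text
time_s: 4.1
tool_pos: [0.5964, 0.1069, 0.0374]
orientation: [-0.0, 0.179, 0.984, -0.0]
ft_force: [0.5, 2.3, -0.9]
width: -0.003
t=4.10 s=-0.53cm r=5.72cm z=3.74cm yangle=69.4 (want 69.5) tilt=-1.000 F=[ 0.5  2.3 -0.9] w=-0.00Traceback (most recent call last):
  File "w.py", line 2, in <module>
    print(wheel(np.array([.5426,.119,.05]),39.5,"scene"))
          ~~~~~^^^^^^^^^^^^^^^^^^^^^^^^^^^^^^^^^^^^^^^^^
  File "m.py", line 11, in wheel
    s=s or snap(n);b=plane(s,*blue(s,n),.050);d=b-hub
                              ~~~~^^^^^
  File "m.py", line 7, in blue
    hsv=cv2.cvtColor(s["frame"],cv2.COLOR_BGR2HSV);return blob((hsv[...,0]>95)&(hsv[...,0]<130)&(hsv[...,1]>130)&(hsv[...,2]>60),*cfg(n))[0]
                                                          ~~~~^^^^^^^^^^^^^^^^^^^^^^^^^^^^^^^^^^^^^^^^^^^^^^^^^^^^^^^^^^^^^^^^^^^^^^^^^^^
  File "m.py", line 4, in blob
    n,l,st,ce=cv2.connectedComponentsWithStats(m);i=1+np.argmax(st[1:,4]);return ce[i],l==i
                                                      ~~~~~~~~~^^^^^^^^^^
    return _wrapfunc(a, 'argmax', axis=axis, out=out, **kwds)
    return bound(*args, **kwds)
ValueError: attempt to get argmax of an empty sequence
```

Blue is now hidden behind the gripper, and the contact force is about 2 N. I finish the stroke, lift and look.

```bash
python3 -m jog '[{"tx":0,"ty":-0.6,"tz":0,"wx":0,"wy":0,"wz":0,"claw":0},{"tx":0,"ty":-0.6,"tz":0,"wx":0,"wy":0,"wz":0,"claw":0},{"tx":0,"ty":-0.6,"tz":0,"wx":0,"wy":0,"wz":0,"claw":0},{"tx":0,"ty":-0.6,"tz":0,"wx":0,"wy":0,"wz":0,"claw":0},{"tx":0,"ty":-0.6,"tz":0,"wx":0,"wy":0,"wz":0,"claw":0},{"tx":0,"ty":-0.7,"tz":0,"wx":0,"wy":0,"wz":0,"claw":0},{"tx":0,"ty":0,"tz":0,"wx":0,"wy":0,"wz":0,"claw":0},{"tx":0,"ty":0,"tz":0,"wx":0,"wy":0,"wz":0,"claw":0}]'; python3 go.py
python3 - <<'E'
from m import *
s=snap("scene");cv2.imwrite("pics/push1.png",cv2.resize(s["frame"][140:260,230:390],None,fx=3.5,fy=3.5))
E
```

```text
time_s: 5.15
tool_pos: [0.5838, 0.0728, 0.0374]
orientation: [0.0, 0.179, 0.984, 0.0]
ft_force: [0.0, -0.4, -0.1]
width: -0.002
t=5.15 s=3.10cm r=5.73cm z=3.74cm yangle=69.4 (want 69.5) tilt=-1.000 F=[ 0.  -0.4 -0.1] w=-0.00
```

View pics/push1.png

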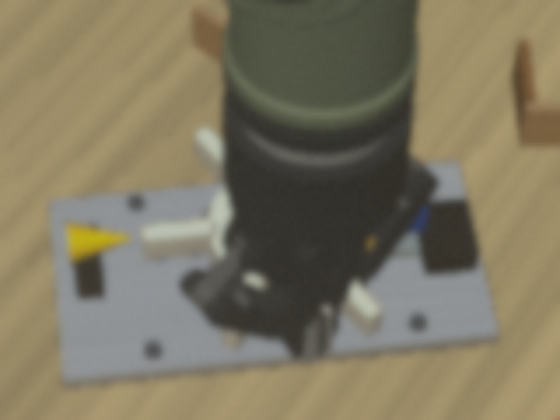

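One click is done: blue is at the +x tooth position (420,215), and no force remains. Now I lift, go back and re-enter.

```bash
python3 -m jog '[{"tx":0,"ty":0,"tz":-1.5,"wx":0,"wy":0,"wz":0,"claw":0},{"tx":0,"ty":0,"tz":-1.5,"wx":0,"wy":0,"wz":0,"claw":0},{"tx":0,"ty":0,"tz":0,"wx":0,"wy":0,"wz":0,"claw":0},{"tx":0,"ty":3.3,"tz":0,"wx":0,"wy":0,"wz":0,"claw":0},{"tx":0,"ty":3.3,"tz":0,"wx":0,"wy":0,"wz":0,"claw":0},{"tx":0,"ty":0,"tz":0,"wx":0,"wy":0,"wz":0,"claw":0},{"tx":0,"ty":0,"tz":1,"wx":0,"wy":0,"wz":0,"claw":0},{"tx":0,"ty":0,"tz":1,"wx":0,"wy":0,"wz":0,"claw":0},{"tx":0,"ty":0,"tz":1,"wx":0,"wy":0,"wz":0,"claw":0},{"tx":0,"ty":0,"tz":0,"wx":0,"wy":0,"wz":0,"claw":0}]'; python3 go.py
```

```text
time_s: 6.45
tool_pos: [0.606, 0.134, 0.036]
orientation: [-0.001, 0.179, 0.984, -0.0]
ft_force: [0.2, -0.0, 0.5]
width: -0.001
t=6.45 s=-3.40cm r=5.67cm z=3.60cm yangle=69.4 (want 69.5) tilt=-1.000 F=[ 0.2 -0.   0.5] w=-0.00
```

```bash
python3 -m jog '[{"tx":0,"ty":-0.7,"tz":0,"wx":0,"wy":0,"wz":0,"claw":0},{"tx":0,"ty":-0.7,"tz":0,"wx":0,"wy":0,"wz":0,"claw":0},{"tx":0,"ty":-0.6,"tz":0,"wx":0,"wy":0,"wz":0,"claw":0},{"tx":0,"ty":-0.6,"tz":0,"wx":0,"wy":0,"wz":0,"claw":0},{"tx":0,"ty":-0.6,"tz":0,"wx":0,"wy":0,"wz":0,"claw":0},{"tx":0,"ty":-0.6,"tz":0,"wx":0,"wy":0,"wz":0,"claw":0}]'; python3 -m jog '[{"tx":0,"ty":-0.6,"tz":0,"wx":0,"wy":0,"wz":0,"claw":0},{"tx":0,"ty":-0.6,"tz":0,"wx":0,"wy":0,"wz":0,"claw":0},{"tx":0,"ty":-0.5,"tz":0,"wx":0,"wy":0,"wz":0,"claw":0},{"tx":0,"ty":-0.5,"tz":0,"wx":0,"wy":0,"wz":0,"claw":0},{"tx":0,"ty":-0.5,"tz":0,"wx":0,"wy":0,"wz":0,"claw":0},{"tx":0,"ty":0,"tz":0,"wx":0,"wy":0,"wz":0,"claw":0},{"tx":0,"ty":0,"tz":0,"wx":0,"wy":0,"wz":0,"claw":0},{"tx":0,"ty":0,"tz":0,"wx":0,"wy":0,"wz":0,"claw":0}]'; python3 go.py
cat > w.py <<'E'
from m import *
s=snap("scene")
try: print(wheel(np.array([.5426,.119,.05]),39.5,"scene",s))
except ValueError: print("blue hidden")
E
python3 w.py
```

```text
time_s: 7.2
tool_pos: [0.5932, 0.0986, 0.0374]
orientation: [-0.0, 0.179, 0.984, -0.0]
ft_force: [0.3, 2.7, 0.0]
width: -0.002
time_s: 8.2
tool_pos: [0.5842, 0.074, 0.0373]
orientation: [0.0, 0.179, 0.984, 0.0]
ft_force: [-0.8, -0.7, -0.6]
width: 0.0
t=8.20 s=2.99cm r=5.73cm z=3.73cm yangle=69.4 (want 69.5) tilt=-1.000 F=[-0.8 -0.7 -0.6] w=0.00
(np.float64(-119.01512088746532), np.float64(0.06041393132043087))
```

The wheel is at about -120°. Now the third click, to the position just before blue.

```bash
python3 -m jog '[{"tx":0,"ty":0,"tz":-1.5,"wx":0,"wy":0,"wz":0,"claw":0},{"tx":0,"ty":0,"tz":-1.5,"wx":0,"wy":0,"wz":0,"claw":0},{"tx":0,"ty":0,"tz":0,"wx":0,"wy":0,"wz":0,"claw":0},{"tx":0,"ty":3.2,"tz":0,"wx":0,"wy":0,"wz":0,"claw":0},{"tx":0,"ty":3.2,"tz":0,"wx":0,"wy":0,"wz":0,"claw":0},{"tx":0,"ty":0,"tz":0,"wx":0,"wy":0,"wz":0,"claw":0}]'; python3 go.py; python3 w.py;  python3 -m jog '[{"tx":0,"ty":0,"tz":1,"wx":0,"wy":0,"wz":0,"claw":0},{"tx":0,"ty":0,"tz":1,"wx":0,"wy":0,"wz":0,"claw":0},{"tx":0,"ty":0,"tz":1,"wx":0,"wy":0,"wz":0,"claw":0},{"tx":0,"ty":0,"tz":0,"wx":0,"wy":0,"wz":0,"claw":0}]'; python3 w.py
```

```text
time_s: 9.0
tool_pos: [0.6072, 0.1354, 0.0673]
orientation: [0.0, 0.178, 0.984, 0.0]
ft_force: [0.2, -1.4, 0.2]
width: -0.001
t=9.00 s=-3.57cm r=5.73cm z=6.73cm yangle=69.5 (want 69.5) tilt=-1.000 F=[ 0.2 -1.4  0.2] w=-0.00
(np.float64(-119.0859451433426), np.float64(0.052490515356295425))
time_s: 9.55
tool_pos: [0.6057, 0.1332, 0.036]
orientation: [-0.001, 0.179, 0.984, -0.0]
ft_force: [0.1, 0.7, -0.8]
width: -0.002
(np.float64(-119.3736266769709), np.float64(0.05307641845055279))
```

```bash
python3 -m jog '[{"tx":0,"ty":-0.7,"tz":0,"wx":0,"wy":0,"wz":0,"claw":0},{"tx":0,"ty":-0.7,"tz":0,"wx":0,"wy":0,"wz":0,"claw":0},{"tx":0,"ty":-0.6,"tz":0,"wx":0,"wy":0,"wz":0,"claw":0},{"tx":0,"ty":-0.6,"tz":0,"wx":0,"wy":0,"wz":0,"claw":0},{"tx":0,"ty":-0.6,"tz":0,"wx":0,"wy":0,"wz":0,"claw":0},{"tx":0,"ty":-0.6,"tz":0,"wx":0,"wy":0,"wz":0,"claw":0}]'; python3 -m jog '[{"tx":0,"ty":-0.6,"tz":0,"wx":0,"wy":0,"wz":0,"claw":0},{"tx":0,"ty":-0.6,"tz":0,"wx":0,"wy":0,"wz":0,"claw":0},{"tx":0,"ty":-0.5,"tz":0,"wx":0,"wy":0,"wz":0,"claw":0},{"tx":0,"ty":-0.5,"tz":0,"wx":0,"wy":0,"wz":0,"claw":0},{"tx":0,"ty":-0.4,"tz":0,"wx":0,"wy":0,"wz":0,"claw":0},{"tx":0,"ty":0,"tz":0,"wx":0,"wy":0,"wz":0,"claw":0},{"tx":0,"ty":0,"tz":0,"wx":0,"wy":0,"wz":0,"claw":0},{"tx":0,"ty":0,"tz":0,"wx":0,"wy":0,"wz":0,"claw":0}]'; python3 go.py
python3 -m jog '[{"tx":0,"ty":0,"tz":-1.5,"wx":0,"wy":0,"wz":0,"claw":0},{"tx":0,"ty":0,"tz":-1.5,"wx":0,"wy":0,"wz":0,"claw":0},{"tx":0,"ty":0,"tz":0,"wx":0,"wy":0,"wz":0,"claw":0},{"tx":0,"ty":3.2,"tz":0,"wx":0,"wy":0,"wz":0,"claw":0},{"tx":0,"ty":3.2,"tz":0,"wx":0,"wy":0,"wz":0,"claw":0},{"tx":0,"ty":0,"tz":0,"wx":0,"wy":0,"wz":0,"claw":0},{"tx":0,"ty":0,"tz":0,"wx":0,"wy":0,"wz":0,"claw":0},{"tx":0,"ty":0,"tz":0,"wx":0,"wy":0,"wz":0,"claw":0},{"tx":0,"ty":0,"tz":0,"wx":0,"wy":0,"wz":0,"claw":0},{"tx":0,"ty":0,"tz":0,"wx":0,"wy":0,"wz":0,"claw":0}]'; python3 go.py; python3 w.py
python3 - <<'E'
from m import *
s=snap("scene");cv2.imwrite("pics/c3.png",cv2.resize(s["frame"][140:260,230:390],None,fx=3.5,fy=3.5))
E
```

```text
time_s: 10.35
tool_pos: [0.5929, 0.0976, 0.0373]
orientation: [-0.0, 0.179, 0.984, -0.0]
ft_force: [0.8, 1.6, -0.5]
width: 0.001
time_s: 11.35
tool_pos: [0.5841, 0.074, 0.0373]
orientation: [0.0, 0.179, 0.984, 0.0]
ft_force: [0.3, -0.4, 0.4]
width: -0.002
t=11.35 s=2.99cm r=5.72cm z=3.73cm yangle=69.4 (want 69.5) tilt=-1.000 F=[ 0.3 -0.4  0.4] w=-0.00
time_s: 12.6
tool_pos: [0.6065, 0.1332, 0.0674]
orientation: [0.0, 0.179, 0.984, 0.0]
ft_force: [0.3, -0.6, -0.2]
width: -0.0
t=12.60 s=-3.35cm r=5.74cm z=6.74cm yangle=69.4 (want 69.5) tilt=-1.000 F=[ 0.3 -0.6 -0.2] w=-0.00
(np.float64(-60.317100296528054), np.float64(0.052992945228659036))
```

View pics/c3.png

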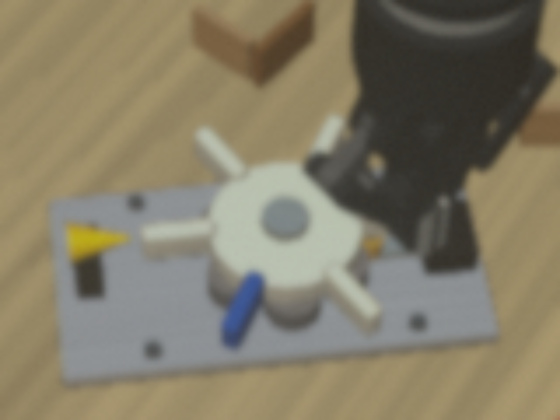

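The wheel has settled at -60.3°. Blue is at (240,310), one tooth short of the pointer. Now the last click, then lift and retreat.

```bash
python3 -m jog '[{"tx":0,"ty":0,"tz":1,"wx":0,"wy":0,"wz":0,"claw":0},{"tx":0,"ty":0,"tz":1,"wx":0,"wy":0,"wz":0,"claw":0},{"tx":0,"ty":0,"tz":1,"wx":0,"wy":0,"wz":0,"claw":0},{"tx":0,"ty":0,"tz":0,"wx":0,"wy":0,"wz":0,"claw":0},{"tx":0,"ty":-0.7,"tz":0,"wx":0,"wy":0,"wz":0,"claw":0},{"tx":0,"ty":-0.7,"tz":0,"wx":0,"wy":0,"wz":0,"claw":0},{"tx":0,"ty":-0.6,"tz":0,"wx":0,"wy":0,"wz":0,"claw":0},{"tx":0,"ty":-0.6,"tz":0,"wx":0,"wy":0,"wz":0,"claw":0},{"tx":0,"ty":-0.6,"tz":0,"wx":0,"wy":0,"wz":0,"claw":0},{"tx":0,"ty":-0.5,"tz":0,"wx":0,"wy":0,"wz":0,"claw":0}]'; python3 -m jog '[{"tx":0,"ty":-0.6,"tz":0,"wx":0,"wy":0,"wz":0,"claw":0},{"tx":0,"ty":-0.6,"tz":0,"wx":0,"wy":0,"wz":0,"claw":0},{"tx":0,"ty":-0.5,"tz":0,"wx":0,"wy":0,"wz":0,"claw":0},{"tx":0,"ty":-0.5,"tz":0,"wx":0,"wy":0,"wz":0,"claw":0},{"tx":0,"ty":-0.4,"tz":0,"wx":0,"wy":0,"wz":0,"claw":0},{"tx":0,"ty":0,"tz":0,"wx":0,"wy":0,"wz":0,"claw":0},{"tx":0,"ty":0,"tz":0,"wx":0,"wy":0,"wz":0,"claw":0},{"tx":0,"ty":0,"tz":0,"wx":0,"wy":0,"wz":0,"claw":0}]'; python3 go.py; python3 w.py
```

```text
time_s: 13.95
tool_pos: [0.5933, 0.0985, 0.0374]
orientation: [-0.0, 0.179, 0.984, -0.0]
ft_force: [0.6, 1.0, -0.4]
width: -0.001
time_s: 14.95
tool_pos: [0.5845, 0.0749, 0.0373]
orientation: [0.0, 0.179, 0.984, 0.0]
ft_force: [-0.4, -0.7, 0.3]
width: -0.0
t=14.95 s=2.89cm r=5.72cm z=3.73cm yangle=69.4 (want 69.5) tilt=-1.000 F=[-0.4 -0.7  0.3] w=-0.00
(np.float64(-1.2951417248562507), np.float64(0.052043630563429595))
```

```bash
python3 -m jog '[{"tx":0,"ty":0,"tz":-1.5,"wx":0,"wy":0,"wz":0,"claw":0},{"tx":0,"ty":0,"tz":-1.5,"wx":0,"wy":0,"wz":0,"claw":0},{"tx":0,"ty":0,"tz":-4,"wx":0,"wy":0,"wz":0,"claw":0},{"tx":0,"ty":0,"tz":-4,"wx":0,"wy":0,"wz":0,"claw":0},{"tx":0,"ty":0,"tz":-4,"wx":0,"wy":0,"wz":0,"claw":0},{"tx":4,"ty":4,"tz":0,"wx":0,"wy":0,"wz":0,"claw":0},{"tx":4,"ty":4,"tz":0,"wx":0,"wy":0,"wz":0,"claw":0},{"tx":4,"ty":4,"tz":0,"wx":0,"wy":0,"wz":0,"claw":0},{"tx":4,"ty":4,"tz":0,"wx":0,"wy":0,"wz":0,"claw":0},{"tx":0,"ty":0,"tz":0,"wx":0,"wy":0,"wz":0,"claw":0}]'; python3 w.py
python3 - <<'E'
from m import *
s=snap("scene");cv2.imwrite("pics/end.png",s["frame"])
E
```

```text
time_s: 16.25
tool_pos: [0.4895, 0.284, 0.1887]
orientation: [0.001, 0.176, 0.984, 0.001]
ft_force: [0.1, -0.1, 0.4]
width: -0.001
(np.float64(-0.6025916924926378), np.float64(0.05209143257605691))
```

View pics/end.png

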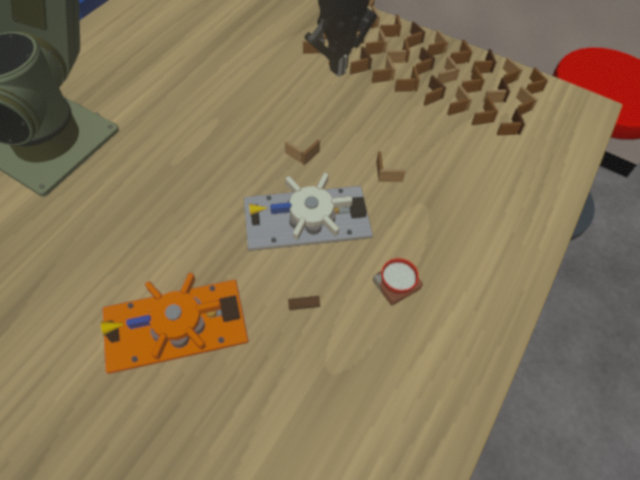

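Blue is at (281,208), pointing at the yellow tip (265,209). The corners, slat and dish are where they were, and the robot is clear of everything.

```bash
python3 -c "
from station import env
print(env.hand_in())"
```

```text
the job is handed in; nothing more can be done
None
```

The blue tooth now rests at the yellow pointer, and the job is handed in at about 16.4 s on the robot's clock. I clicked the aluminium counter's wheel clockwise four times with the shut fingertips. Contact forces, read between moves, were at most about 3 N.

- **Click just before blue:** with the finger lifted clear, the wheel had settled at -60.3°. I then gave it exactly one more click.
- **Final position:** the last camera check read -0.6°, which is blue at the pointer within measuring error. The arm was clear of everything.
- **Bystanders:** the corners, slat and glue dish look unmoved in the last picture.
- **Disagreement:** the two cameras placed the hub about 5 mm apart. I used the average, and every stroke still had enough clearance.
- **Not measured:** the first click was confirmed by picture only, because the gripper hid most of the blue tooth.

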